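Load the work carriage into the drilling jig

ROBOT

A 6-joint arm with a two-finger parallel gripper is mounted at the origin on a cart in front of the work surface, level with it; the furniture and walls round the work are solid. World frame = base frame: x ahead of the robot, y to its left, z up, the work surface at z = 0. Lengths are in m, angles in degrees, forces in N, time in s.
With the tool pointing down it reaches from about 0.4 to 0.825 m from the base axis. Payload 7 kg.
Tool frame: the origin (TCP) lies at the very end of the fingers, on their centre line; the grasp point (between the pads) lies 19 mm behind it; z points along the fingers, y is the line along which they close (so a half turn about z gives the same grasp; the last joint's range is limited). The gripper opens to 88 mm and grips with 3 to 60 N. Pads are 19 mm wide; open, the fingers measure 130 mm over their backs; the gripper's body (78 mm by 193 mm) begins 47 mm behind the grasp point.
Start: joints at [92.768, 20.546, 0.682, 0, -70.136, -16.507], TCP at [0.16, 0.656, 0.227] pointing down, gripper open.
Joint ranges: [-176.03, 176.03], [-82.01, 121.73], [-58.28, 71.71], [-173.87, 95.51], [-174.79, -0.11], [-173.66, 173.66]. Speed limits (degrees/s): [136.94, 136.94, 172.46, 180, 180, 180].

INTERFACE

Orientations are given as [roll, pitch, yaw] about the fixed x, y, z axes, in that order (R = Rz(yaw) Ry(pitch) Rx(roll)).
In Python, from plant import ctrl, cams, workorder gives the robot as it stands.
- The arm moves only by the tool play_rows, never from a script. Its argument "motion" is a list of rows, each an object of numbers: "x", "y", "z": the shift along the tool's x, y, z normalised to -1 to 1, where 1 is 0.025 m; "rx", "ry", "rz": the turn, a rotation vector about the tool's x, y, z normalised to -1 to 1, where 1 is 4 degrees. A call has 1 to 20 rows; each row shifts and turns the commanded pose from where the row before left it, along the tool's axes as they then stand; what a row does not reach is not made up. A row lasts 1/8 s, in which the tool goes at most 62.5 mm and 10.7 degrees, less where a joint would pass 70% of its speed; a pose out of reach is approached as far as the arm can. A call with a number of a shift or a turn outside -1 to 1 is refused whole. A call with a gripper value outside its range is refused whole. "fingers" is the opening, from -1 (shut) to 1 (fully open), set as the call begins (left out, the last holds). The fingers move at their own pace and stop on an object; the grip force is fixed at half the most. Time passes only in rows, so rows that do not move let the fingers close. It gives the time, the measured TCP pose, the force, the opening and the grip force at its end, in the units of the state.
- ctrl.get_obs(): the state, without advancing time (a new reading comes with each control period).
- cams.snapshot(name): name is "side" or "top" or "wrist"; returns the picture (400x640x3 uint8, blue, green, red); there is no depth.
- cams.get_calibration(name): a dict with "vertical_fov" (degrees; the focal length in pixels is half the picture's height over the tangent of half this angle, whatever the lens; pixels are square), "cx", "cy" (the principal point, pixels), "position" and "rotation" of the camera in the world. Camera axes: x right, y up, looking along -z (the intrinsics and any distortion apply to the point x, -y, -z); pixel columns grow to the right and rows downward; lengths in m; the calibration is good to about 2 mm. The wrist camera is an equidistant fisheye: a pixel r from the principal point sees the ray r / f radians off the axis. A picture is of the moment at which its call begins: read the wrist's pose just before it. get_calibration takes no time and is no camera call; for the wrist camera it gives the pose at the moment of the call.
- workorder.close_job(): hands the job in; it is judged then, once.
The state is a dict: "clock": time; "joint_pos": joint angles; "qvel": joint speeds; "tau": joint torques, N m; "tool_pos": TCP position; "orientation": TCP orientation; "force": force on the tool from outside, world axes, zero at the start; "moment": the same for the moment, N m; "opening": finger opening in m; "gripper_force": force on a finger pad.
Only numpy, scipy, OpenCV 4.12 (cv2) and the standard library are available. Lean on these libraries where they do the work, as an engineer would, in place of code of your own. Each camera call takes 0.05 s, during which the arm holds its last target. There are 200 camera calls.

TASK

Load the work carriage (the small wooden block on a T-shaped metal foot) into the drilling jig: feed its foot into the open end of the metal track, slide it under the bridge and push it fully home against the end stop, so that the sprung roller snaps in behind it. Do not ram it, let go of it at the end, and leave the other things on the bench where they lie.

Things in the scene. Friction and masses are not known exactly. Their poses are not given: they have to be found in the camera images.
- jig: drilling jig fixed to the bench: plywood board 312x136x18 mm with an aluminium T-track along its middle. Origin: underside of the board (bench height), below the middle of the track's open mouth; x runs along the track from the mouth inward, z up. The board spans x -50 to +262 mm, so 50 mm of bare board lie before the mouth, level with the track's floor (z 18 mm)
- mouth (a point): middle of the track's open end, on its floor (jig x 0, y 0, z 18 mm). Inside, the track is 37 mm wide and 8 mm high; its two lips, 4 mm thick, leave a 20 mm gap between them. Lips' top at z 30 mm, outer width 53 mm
- end_stop (a point): foot of the wooden end stop's face, at the track's floor (jig x 240, y 0, z 18 mm). The stop is 20 mm thick, 70 mm wide, its top at z 60 mm
- bridge (a point): middle of the top of the wooden bridge across the track (jig x 179, y 0, z 82 mm; two steel drill bushings rise to 86 mm). It spans jig x 136 to 222 mm, underside z 70 mm, posts at y +-49 to +-63 mm. The carriage passes under it; a hand holding the carriage does not
- carriage: work carriage, loose, 0.2 to 0.45 kg, both ends alike. Origin: centre of the foot's underside; x along its length, z up. Foot: aluminium flange 110x34x6 mm, round ends; neck 17 mm wide to z 13.5; dark wooden sled 110x46 mm, z 13.5 to 27.5; pale blank 104x46 mm on it, z 27.5 to 43.5. Grip it across the 46 mm. Fully home: origin at jig x 185, y 0, z 18 mm, tail at x 130 mm
- catch (a joint): sprung roller catch, rad: 0 at rest (roller in the carriage's way, or snapped in behind its tail), 0.04 to 0.12 while the roller rides on the carriage's side. Pivot at jig x 75, y -38 mm, 9 mm radius; arm at z 32 to 44 mm, from the pivot to the roller. The spring presses with 4 to 6 N: pushing the carriage's front past the roller takes 5 to 20 N, well before the end stop
- roller (a point): centre of the catch's upright roller, 20 mm across, 11 mm high; at rest at jig x 119.5, y -28, z 38 mm, reaching 5 mm into the carriage's path
- plane: block plane, steel, 165x52x40 mm; a bystander, to be left alone. Origin: centre of its underside
- measure: tape measure, 90x73x38 mm; a bystander, to be left alone. Origin: centre of its underside
- marker: marker pen, 142x17x17 mm; a bystander, to be left alone. Origin: centre of its underside
- screwdriver: screwdriver, 228x31x27 mm; a bystander, to be left alone. Origin: centre of its underside

How it is judged:
By the outcome, as a careful person would: the job done as asked, in the order asked, and still so for the second after the job is handed in, with the robot touching nothing.
It also fails if it takes over 56 s, if anything falls off the work surface, if the arm or the gripper's body presses on something with over 40 N, if the wrist force passes 120 N, or if a joint passes its speed limit or range.

## Working session

There is one attempt and no reset: what is moved stays moved. The work goes in short steps, Python scripts to look and compute and a tool call to move; the robot and the scene stay as the last step left them, time stands still between calls to the robot, and variables do not carry over. Pictures are saved under pics/ and viewed, at most 10 in all, crops included, and the job is handed in when it is done.

Besides the shell and the picture viewer there is one more tool, called as a command line: name --argument value ..., lists and objects as JSON in quotes. play_rows: Moves the arm, as the interface text tells. Its arguments: {"type":"object","properties":{"motion":{"type":"array"},"fingers":{"type":"number"}},"required":["motion"]}

```bash
mkdir -p pics; ls; python3 - <<'E'
from plant import ctrl,cams
import cv2
for n in ("side","top","wrist"):
    c=cams.get_calibration(n); print(n,c)
    cv2.imwrite(f"pics/{n}0.png",cams.snapshot(n))
print(ctrl.get_obs())
E
```

```text
pics
side {'vertical_fov': 55.03484957738872, 'cx': 320.76012403098565, 'cy': 195.79411612015898, 'position': array([0.63333304, 0.83234154, 0.84103603]), 'rotation': array([ 48.5718644 ,   0.27148088, 174.85058718])}
top {'vertical_fov': 50.98076795792748, 'cx': 317.1964521574755, 'cy': 197.315981310823, 'position': array([ 0.3042699 , -0.03049946,  1.36304341]), 'rotation': array([ 11.29933643,  -0.20997485, -88.79146421])}
wrist {'vertical_fov': 65.70646984690485, 'cx': 318.6264883883698, 'cy': 201.01184163538767, 'position': array([0.22489642, 0.63993   , 0.38470642]), 'rotation': array([ -14.33097928,   -0.19566282, -103.77565376])}
{'clock': 0.15, 'joint_pos': array([ 9.27670458e+01,  2.05818285e+01,  6.46375004e-01, -1.35492114e-02,
       -7.01346356e+01, -1.65079688e+01]), 'qvel': array([ 0.01855539, -0.07037288,  0.19337241,  0.05038322, -0.06621998,
       -0.09529255]), 'tau': array([-6.86201911e-04, -5.83272099e+01,  2.93292439e+01,  7.00119451e+00,
        8.84060893e-03, -1.13186934e-04]), 'tool_pos': array([0.16026642, 0.65533224, 0.22584751]), 'orientation': array([ 1.79929180e+02, -7.70359045e-03, -1.37455302e+01]), 'force': array([-0.3511869 ,  0.306429  , -0.07756396]), 'moment': array([-0.01318936,  0.01643221, -0.0143946 ]), 'gripper_force': 0.0, 'opening': 0.08788302930839623}
```

View pics/side0.png

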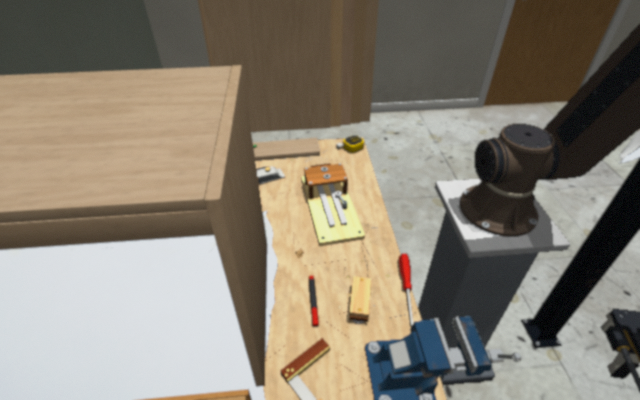

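View pics/top0.png

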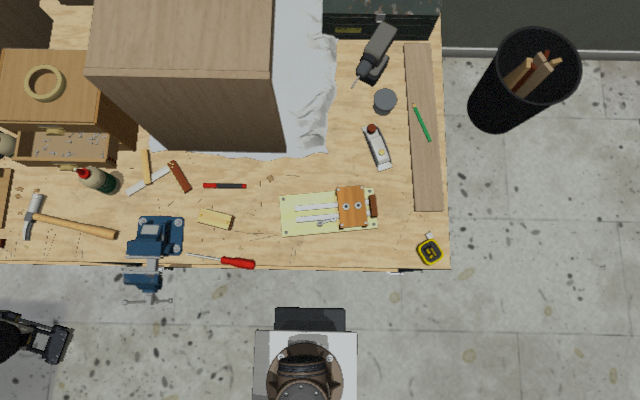

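View pics/wrist0.png

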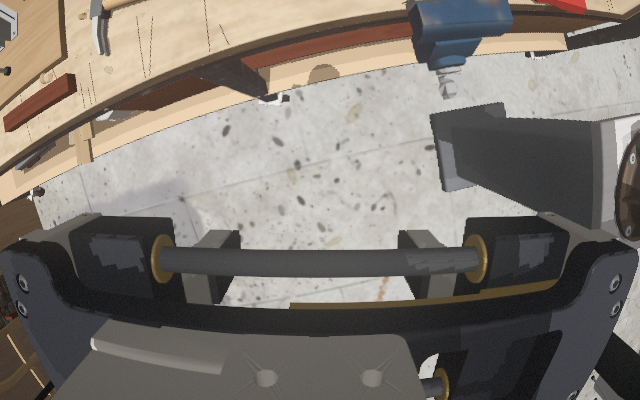

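The side view shows the jig at about (333,205), with the carriage at (360,298). In the top view the jig board spans (279,196) to (379,229), with its mouth at the left near (297,214) and the bridge at (351,207). The carriage is at (214,218), the screwdriver at (225,261) and the marker at (225,185). The wrist camera does not see the work yet.

```bash
cat > h.py <<'E'
import numpy as np, cv2
from scipy.spatial.transform import Rotation as Rn
def cal(c):
    f=200/np.tan(np.radians(c['vertical_fov']/2)); return f,c['cx'],c['cy'],np.array(c['position']),Rn.from_euler('xyz',c['rotation'],degrees=True).as_matrix()
def ray(c,uv,fish=False):
    f,cx,cy,p,R=cal(c); d=(np.array(uv,float)-[cx,cy])
    if fish:
        r=np.hypot(*d); t=r/f; v=np.array([d[0]/r*np.sin(t),-d[1]/r*np.sin(t),-np.cos(t)])
    else: v=np.array([d[0]/f,-d[1]/f,-1.]); v/=np.linalg.norm(v)
    return p,R@v
def plane(c,uv,z,fish=False):
    p,d=ray(c,uv,fish); return p+d*(z-p[2])/d[2]
def proj(c,P,fish=False):
    f,cx,cy,p,R=cal(c); q=R.T@(np.array(P)-p); x,y,z=q[0],-q[1],-q[2]
    s=np.hypot(x,y); k=(np.arctan2(s,z)/s if fish else 1/z); return np.array([cx+f*x*k,cy+f*y*k])
def tri(rays):
    A=0;b=0
    for p,d in rays: M=np.eye(3)-np.outer(d,d); A=A+M;b=b+M@p
    X=np.linalg.solve(A,b); return X,[np.linalg.norm((np.eye(3)-np.outer(d,d))@(X-p)) for p,d in rays]
E
python3 - <<'E'
from h import *
from plant import cams
t=cams.get_calibration('top');s=cams.get_calibration('side')
for n,uv,z in [('car',(214,218),.0435),('jigLt',(279,196),.018),('jigRt',(375,188),.018),('jigLb',(283,236),.018),('jigRb',(379,229),.018),('bridge',(351,207),.082),('sdtip',(188,253),.01),('vise',(183,220),.1)]:
    print(n,plane(t,uv,z).round(4))
print(tri([ray(t,(214,218)),ray(s,(360,298))]), tri([ray(t,(351,207)),ray(s,(326,174))]))
a=cv2.imread('pics/top0.png')[150:280,110:400]; b=cv2.imread('pics/side0.png')[130:335,280:420]
a=cv2.resize(a,None,fx=2.7,fy=2.7,interpolation=cv2.INTER_CUBIC)
cv2.imwrite('pics/topc.png',a)
E
```

```text
car [0.4939 0.2962 0.0435]
jigLt [0.5747 0.0952 0.018 ]
jigRt [ 0.6084 -0.219   0.018 ]
jigLb [0.4441 0.0773 0.018 ]
jigRb [ 0.4733 -0.2311  0.018 ]
bridge [ 0.5319 -0.1352  0.082 ]
sdtip [0.3839 0.3798 0.01  ]
vise [0.4776 0.3758 0.1   ]
(array([0.49431848, 0.30076253, 0.02774553]), [np.float64(0.0019404100663710292), np.float64(0.0019404100663711038)]) (array([ 0.53292486, -0.13570888,  0.07578496]), [np.float64(0.0001301951588868862), np.float64(0.00013019515888699966)])
```

```bash
cat > plan.py <<'E'
import sys
from h import *
from plant import ctrl
def rows(xyz,yaw,n):
    o=ctrl.get_obs(); p=np.array(o['tool_pos']); y0=o['orientation'][2]; d=(np.array(xyz)-p)/n; dy=(yaw-y0)/n; out=[]
    for i in range(n):
        R=Rn.from_euler('xyz',[180,0,y0+dy*i],degrees=True).as_matrix(); s=R.T@d/.025
        out.append('{"x":%.2f,"y":%.2f,"z":%.2f,"rz":%.2f}'%(*s,-dy/4))
    print(o['tool_pos'].round(4),o['orientation'].round(2)); print('['+','.join(out)+']')
if __name__=='__main__':
    a=list(map(float,sys.argv[1:])); rows(a[:3],a[3],int(a[4]))
E
python3 plan.py .487 .362 .22 -84.5 19
```

```text
[0.1603 0.6553 0.2258] [ 1.7993e+02 -1.0000e-02 -1.3750e+01]
[{"x":0.81,"y":0.44,"z":0.01,"rz":0.93},{"x":0.84,"y":0.38,"z":0.01,"rz":0.93},{"x":0.86,"y":0.33,"z":0.01,"rz":0.93},{"x":0.88,"y":0.27,"z":0.01,"rz":0.93},{"x":0.90,"y":0.21,"z":0.01,"rz":0.93},{"x":0.91,"y":0.15,"z":0.01,"rz":0.93},{"x":0.92,"y":0.09,"z":0.01,"rz":0.93},{"x":0.92,"y":0.03,"z":0.01,"rz":0.93},{"x":0.92,"y":-0.03,"z":0.01,"rz":0.93},{"x":0.92,"y":-0.09,"z":0.01,"rz":0.93},{"x":0.91,"y":-0.15,"z":0.01,"rz":0.93},{"x":0.90,"y":-0.20,"z":0.01,"rz":0.93},{"x":0.89,"y":-0.26,"z":0.01,"rz":0.93},{"x":0.87,"y":-0.32,"z":0.01,"rz":0.93},{"x":0.84,"y":-0.38,"z":0.01,"rz":0.93},{"x":0.82,"y":-0.43,"z":0.01,"rz":0.93},{"x":0.79,"y":-0.48,"z":0.01,"rz":0.93},{"x":0.76,"y":-0.53,"z":0.01,"rz":0.93},{"x":0.72,"y":-0.58,"z":0.01,"rz":0.93}]
```

View pics/topc.png

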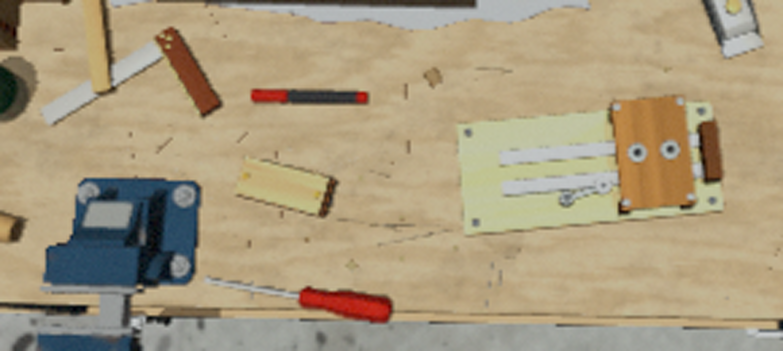

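The crop shows the carriage pointing down-right from (240,175) to (330,198), so its yaw is about -103°. The vise's edge is at x≈200, the screwdriver at (300,295), and the catch is on the robot side of the track at (565,197).

play_rows --motion '[{"x":0.81,"y":0.44,"z":0.01,"rz":0.93},{"x":0.84,"y":0.38,"z":0.01,"rz":0.93},{"x":0.86,"y":0.33,"z":0.01,"rz":0.93},{"x":0.88,"y":0.27,"z":0.01,"rz":0.93},{"x":0.9,"y":0.21,"z":0.01,"rz":0.93},{"x":0.91,"y":0.15,"z":0.01,"rz":0.93},{"x":0.92,"y":0.09,"z":0.01,"rz":0.93},{"x":0.92,"y":0.03,"z":0.01,"rz":0.93},{"x":0.92,"y":-0.03,"z":0.01,"rz":0.93},{"x":0.92,"y":-0.09,"z":0.01,"rz":0.93},{"x":0.91,"y":-0.15,"z":0.01,"rz":0.93},{"x":0.9,"y":-0.2,"z":0.01,"rz":0.93},{"x":0.89,"y":-0.26,"z":0.01,"rz":0.93},{"x":0.87,"y":-0.32,"z":0.01,"rz":0.93},{"x":0.84,"y":-0.38,"z":0.01,"rz":0.93},{"x":0.82,"y":-0.43,"z":0.01,"rz":0.93},{"x":0.79,"y":-0.48,"z":0.01,"rz":0.93},{"x":0.76,"y":-0.53,"z":0.01,"rz":0.93},{"x":0.72,"y":-0.58,"z":0.01,"rz":0.93},{"x":0}]'

```text
$.motion[0]: bad value
```

```bash
cat > snap.py <<'E'
import sys,pickle
from h import *
from plant import ctrl,cams
n=sys.argv[1]; c=cams.get_calibration('wrist'); o=ctrl.get_obs(); im=cams.snapshot('wrist')
cv2.imwrite(f'pics/{n}.png',im); pickle.dump((c,o,im),open(n+'.pkl','wb'))
print(o['clock'],o['tool_pos'].round(4),o['orientation'].round(2),o['force'].round(1),o['opening'],c['position'],c['rotation'])
E
python3 snap.py w1
```

```text
0.15 [0.1603 0.6553 0.2258] [ 1.7993e+02 -1.0000e-02 -1.3750e+01] [-0.4  0.3 -0.1] 0.08788302930839623 [0.22490748 0.63996484 0.38482824] [ -14.33136622   -0.18305611 -103.77449395]
```

View pics/w1.png

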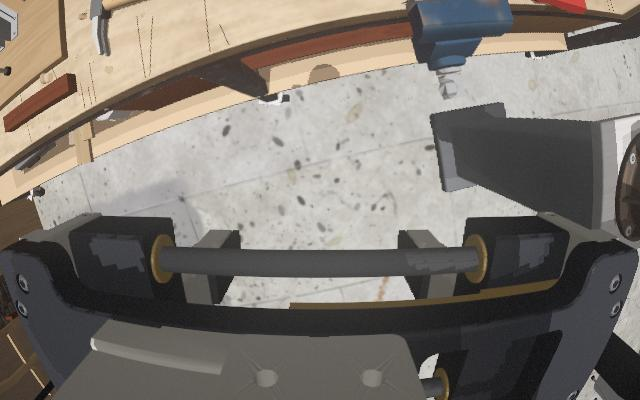

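The call was refused, probably because each row needs all six keys, so the arm hasn't moved. This picture is the same as the first wrist view.

play_rows --motion '[{"x":0.81,"y":0.44,"z":0.01,"rx":0,"ry":0,"rz":0.93},{"x":0.84,"y":0.38,"z":0.01,"rx":0,"ry":0,"rz":0.93},{"x":0.86,"y":0.33,"z":0.01,"rx":0,"ry":0,"rz":0.93},{"x":0.88,"y":0.27,"z":0.01,"rx":0,"ry":0,"rz":0.93},{"x":0.9,"y":0.21,"z":0.01,"rx":0,"ry":0,"rz":0.93},{"x":0.91,"y":0.15,"z":0.01,"rx":0,"ry":0,"rz":0.93},{"x":0.92,"y":0.09,"z":0.01,"rx":0,"ry":0,"rz":0.93},{"x":0.92,"y":0.03,"z":0.01,"rx":0,"ry":0,"rz":0.93},{"x":0.92,"y":-0.03,"z":0.01,"rx":0,"ry":0,"rz":0.93},{"x":0.92,"y":-0.09,"z":0.01,"rx":0,"ry":0,"rz":0.93},{"x":0.91,"y":-0.15,"z":0.01,"rx":0,"ry":0,"rz":0.93},{"x":0.9,"y":-0.2,"z":0.01,"rx":0,"ry":0,"rz":0.93},{"x":0.89,"y":-0.26,"z":0.01,"rx":0,"ry":0,"rz":0.93},{"x":0.87,"y":-0.32,"z":0.01,"rx":0,"ry":0,"rz":0.93},{"x":0.84,"y":-0.38,"z":0.01,"rx":0,"ry":0,"rz":0.93},{"x":0.82,"y":-0.43,"z":0.01,"rx":0,"ry":0,"rz":0.93},{"x":0.79,"y":-0.48,"z":0.01,"rx":0,"ry":0,"rz":0.93},{"x":0.76,"y":-0.53,"z":0.01,"rx":0,"ry":0,"rz":0.93},{"x":0.72,"y":-0.58,"z":0.01,"rx":0,"ry":0,"rz":0.93},{"x":0,"y":0,"z":0,"rx":0,"ry":0,"rz":0}]'

```text
clock: 2.7
tool_pos: [0.4883, 0.3615, 0.2216]
orientation: [180.0, -0.0, -84.7]
force: [-1.7, 0.8, -0.6]
opening: 0.0876
gripper_force: 0.0
```

```bash
python3 snap.py w1
```

```text
2.7 [0.4883 0.3615 0.2216] [ 1.7999e+02 -2.0000e-02 -8.4650e+01] [-1.7  0.8 -0.6] 0.08761524971608332 [0.49490069 0.2959267  0.38060334] [-1.41784276e+01 -9.80368761e-02 -1.74682040e+02]
```

play_rows --motion '[{"x":1,"y":0,"z":0,"rx":0,"ry":0,"rz":0},{"x":1,"y":0,"z":0,"rx":0,"ry":0,"rz":0},{"x":0,"y":0,"z":0,"rx":0,"ry":0,"rz":0},{"x":0,"y":0,"z":0,"rx":0,"ry":0,"rz":0}]'

```text
clock: 3.25
tool_pos: [0.492, 0.3129, 0.2222]
orientation: [-180.0, 0.0, -84.4]
force: [-0.5, -0.3, -0.7]
opening: 0.0878
gripper_force: 0.0
```

```bash
python3 snap.py w2
```

```text
3.25 [0.492  0.3129 0.2222] [-1.7997e+02  3.0000e-02 -8.4440e+01] [-0.5 -0.3 -0.7] 0.0878162230901405 [0.49876212 0.24718988 0.38116019] [-1.42308391e+01 -5.53698024e-02 -1.74474590e+02]
```

play_rows --motion '[{"x":1,"y":0,"z":0,"rx":0,"ry":0,"rz":0},{"x":1,"y":0,"z":0,"rx":0,"ry":0,"rz":0},{"x":1,"y":0,"z":0,"rx":0,"ry":0,"rz":0},{"x":1,"y":0,"z":0,"rx":0,"ry":0,"rz":0},{"x":1,"y":0,"z":0,"rx":0,"ry":0,"rz":0},{"x":1,"y":0,"z":0,"rx":0,"ry":0,"rz":0},{"x":0,"y":0,"z":0,"rx":0,"ry":0,"rz":0},{"x":0,"y":0,"z":0,"rx":0,"ry":0,"rz":0}]'

```text
clock: 4.3
tool_pos: [0.5066, 0.1635, 0.222]
orientation: [-180.0, 0.0, -84.5]
force: [0.6, 1.0, -0.2]
opening: 0.0878
gripper_force: 0.0
```

```bash
python3 snap.py w3
```

```text
4.3 [0.5066 0.1635 0.222 ] [-1.7997e+02  2.0000e-02 -8.4470e+01] [ 0.6  1.  -0.2] 0.0877913771243635 [0.51338228 0.09784218 0.38096454] [-1.42151729e+01 -6.33308541e-02 -1.74504461e+02]
```

play_rows --motion '[{"x":1,"y":0,"z":0,"rx":0,"ry":0,"rz":0},{"x":1,"y":0,"z":0,"rx":0,"ry":0,"rz":0},{"x":1,"y":0,"z":0,"rx":0,"ry":0,"rz":0},{"x":0,"y":0,"z":0,"rx":0,"ry":0,"rz":0},{"x":0,"y":0,"z":0,"rx":0,"ry":0,"rz":0}]'

```text
clock: 4.97
tool_pos: [0.5139, 0.0899, 0.2218]
orientation: [-180.0, 0.0, -84.4]
force: [-1.3, -0.0, -0.7]
opening: 0.0874
gripper_force: 0.0
```

```bash
python3 snap.py w4; python3 - <<'E'
import cv2,numpy as np
ims=[cv2.imread(f'pics/w{i}.png')[:260,160:480] for i in (1,2,3,4)]
m=np.vstack([np.hstack(ims[:2]),np.hstack(ims[2:])])
cv2.imwrite('pics/m1.png',cv2.resize(m,None,fx=1.15,fy=1.15,interpolation=cv2.INTER_CUBIC)); 
E
```

```text
4.975 [0.5139 0.0899 0.2218] [-1.7999e+02  1.0000e-02 -8.4410e+01] [-1.3 -0.  -0.7] 0.08744556625099786 [0.52076585 0.02431821 0.38076287] [-1.42047991e+01 -8.16245270e-02 -1.74437649e+02]
```

View pics/m1.png

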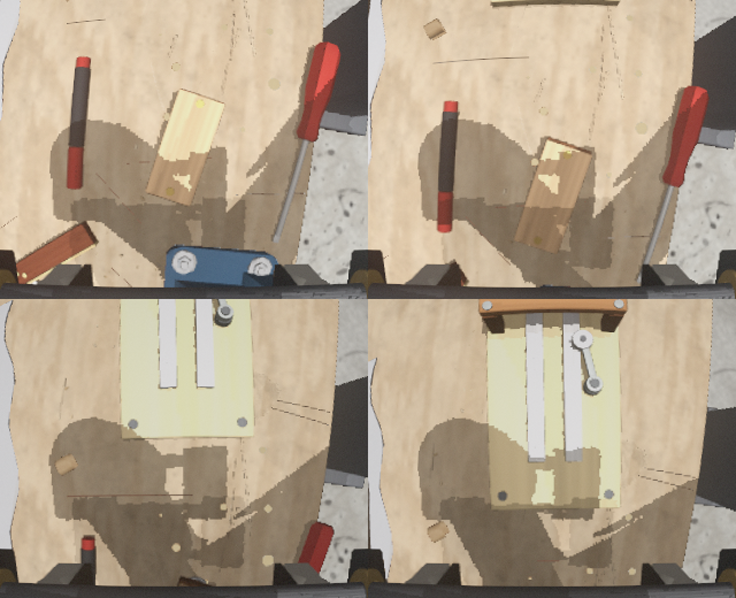

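```bash
cat > fit.py <<'E'
import pickle
from h import *
from scipy.optimize import least_squares
from scipy.ndimage import map_coordinates
def load(n):
    c,o,im=pickle.load(open(n+'.pkl','rb')); return c,cv2.GaussianBlur(im.astype(np.float32),(0,0),0.7)
def pose(q,P):
    c,s=np.cos(q[2]),np.sin(q[2]); P=np.asarray(P); return np.array([q[0]+c*P[0]-s*P[1],q[1]+s*P[0]+c*P[1],q[3]+P[2]])
def fit(views,segs,q,searches=(8,5,3,3),freez=True):
    V=[load(v) for v in views]; q=np.array(q,float)
    for w in searches:
        obs=[]
        for c,im in V:
            for a,b in segs:
                a,b=np.array(a),np.array(b)
                for t in np.linspace(.05,.95,25):
                    P=a+(b-a)*t; u=proj(c,pose(q,P),True); v=proj(c,pose(q,P+(b-a)*.02),True)
                    d=(v-u)/np.linalg.norm(v-u); n=np.array([-d[1],d[0]])
                    if not(10<u[0]<630 and 10<u[1]<245): continue
                    k=np.arange(-w,w+.01,.25); xy=u[:,None]+n[:,None]*k
                    pr=np.stack([map_coordinates(im[...,ch],[xy[1],xy[0]],order=1) for ch in range(3)]); g=np.linalg.norm(np.gradient(pr,axis=1),axis=0)
                    i=g.argmax()
                    if g[i]<4 or i in(0,len(k)-1): continue
                    obs.append((c,P,n,u+n*k[i]))
        m=4 if freez else 3
        def f(p):
            Q=q.copy(); Q[:m]=p[:m]; return [n@(proj(c,pose(Q,P),True)-e) for c,P,n,e in obs]
        r=least_squares(f,q[:m],loss='soft_l1',f_scale=.4,x_scale=[.01,.01,.05,.01][:m]); q[:m]=r.x
    res=np.abs(f(r.x)); print(len(obs),'median px',np.median(res).round(2),'p80',np.percentile(res,80).round(2),'pose mm,deg,z',(q[:2]*1e3).round(2),np.degrees(q[2]).round(2),(q[3]*1e3).round(2)); return q
CAR=[((-.052,y,.0435),(.052,y,.0435)) for y in(-.023,.023)]+[((x,-.023,.0435),(x,.023,.0435)) for x in(-.052,.052)]
JIG=[((0,y,.03),(.12,y,.03)) for y in(-.0265,-.010,.010,.0265)]+[((0,s*.010,.03),(0,s*.0265,.03)) for s in(-1,1)]
BRD=[((-.05,y,.018),(.12,y,.018)) for y in(-.068,.068)]+[((-.05,-.068,.018),(-.05,.068,.018))]
if __name__=='__main__':
    for v in (['w1'],['w2'],['w1','w2']): fit(v,CAR,[.494,.298,np.radians(-103),0],freez=len(v)>1)
    for v in (['w3'],['w4'],['w3','w4']):
        fit(v,JIG+BRD,[.514,.037,np.radians(-84.5),0],freez=len(v)>1)
    fit(['w3','w4'],JIG,[.514,.037,np.radians(-84.5),0]); fit(['w3','w4'],BRD,[.514,.037,np.radians(-84.5),0])
E
python3 fit.py
```

```text
85 median px 0.69 p80 0.99 pose mm,deg,z [492.08 299.8 ] -103.0 0.0
52 median px 0.39 p80 0.74 pose mm,deg,z [492.23 299.91] -102.58 0.0
141 median px 0.25 p80 0.51 pose mm,deg,z [491.99 299.77] -102.82 -5.52
154 median px 0.25 p80 0.75 pose mm,deg,z [513.95  42.02] -83.66 0.0
159 median px 0.48 p80 0.88 pose mm,deg,z [514.67  38.3 ] -83.57 0.0
321 median px 0.44 p80 0.94 pose mm,deg,z [514.31  41.06] -83.63 -5.88
208 median px 0.55 p80 0.94 pose mm,deg,z [514.71  39.89] -83.81 -12.53
110 median px 0.26 p80 0.74 pose mm,deg,z [514.25  41.21] -83.62 -5.55
```

The montage shows the carriage blank in w1, with corners at (316,77), (355,89), (323,178) and (287,165). The jig lips end at row 77 in w3 and row 141 in w4, with the catch to the right of the track. The vise edge is at row 213 in w1.

```bash
python3 - <<'E'
import pickle
from h import *
c=pickle.load(open('w1.pkl','rb'))[0]
for uv in [(305,213),(345,213),(398,216),(310,229),(386,232)]:
  for z in (.03,.08): print(uv,z,plane(c,uv,z,True).round(3))
E
python3 plan.py .4925 .3 .12 -102.8 9
```

```text
(305, 213) 0.03 [0.501 0.4   0.03 ]
(305, 213) 0.08 [0.5   0.385 0.08 ]
(345, 213) 0.03 [0.454 0.396 0.03 ]
(345, 213) 0.08 [0.46  0.382 0.08 ]
(398, 216) 0.03 [0.389 0.394 0.03 ]
(398, 216) 0.08 [0.404 0.38  0.08 ]
(310, 229) 0.03 [0.493 0.419 0.03 ]
(310, 229) 0.08 [0.493 0.402 0.08 ]
(386, 232) 0.03 [0.4   0.415 0.03 ]
(386, 232) 0.08 [0.414 0.398 0.08 ]
[0.5138 0.0901 0.2218] [-1.800e+02  1.000e-02 -8.438e+01]
[{"x":-0.94,"y":0.00,"z":0.45,"rz":0.51},{"x":-0.94,"y":0.04,"z":0.45,"rz":0.51},{"x":-0.94,"y":0.07,"z":0.45,"rz":0.51},{"x":-0.93,"y":0.10,"z":0.45,"rz":0.51},{"x":-0.93,"y":0.14,"z":0.45,"rz":0.51},{"x":-0.92,"y":0.17,"z":0.45,"rz":0.51},{"x":-0.92,"y":0.20,"z":0.45,"rz":0.51},{"x":-0.91,"y":0.23,"z":0.45,"rz":0.51},{"x":-0.90,"y":0.27,"z":0.45,"rz":0.51}]
```

play_rows --motion '[{"x":-0.94,"y":0,"z":0.45,"rx":0,"ry":0,"rz":0.51},{"x":-0.94,"y":0.04,"z":0.45,"rx":0,"ry":0,"rz":0.51},{"x":-0.94,"y":0.07,"z":0.45,"rx":0,"ry":0,"rz":0.51},{"x":-0.93,"y":0.1,"z":0.45,"rx":0,"ry":0,"rz":0.51},{"x":-0.93,"y":0.14,"z":0.45,"rx":0,"ry":0,"rz":0.51},{"x":-0.92,"y":0.17,"z":0.45,"rx":0,"ry":0,"rz":0.51},{"x":-0.92,"y":0.2,"z":0.45,"rx":0,"ry":0,"rz":0.51},{"x":-0.91,"y":0.23,"z":0.45,"rx":0,"ry":0,"rz":0.51},{"x":-0.9,"y":0.27,"z":0.45,"rx":0,"ry":0,"rz":0.51},{"x":0,"y":0,"z":0,"rx":0,"ry":0,"rz":0},{"x":0,"y":0,"z":0,"rx":0,"ry":0,"rz":0}]'

```text
clock: 6.4
tool_pos: [0.4923, 0.2999, 0.1206]
orientation: [180.0, -0.0, -102.7]
force: [0.4, -0.7, 0.3]
opening: 0.0878
gripper_force: 0.0
```

```bash
python3 snap.py w5; python3 - <<'E'
from fit import *
fit(['w5'],CAR,[.492,.2998,np.radians(-102.8),0],searches=(6,4,3),freez=False)
E
python3 plan.py .4925 .3 .018 -102.8 6
```

```text
6.4 [0.4923 0.2999 0.1206] [ 1.7999e+02 -2.0000e-02 -1.0269e+02] [ 0.4 -0.7  0.3] 0.0877606052323579 [0.47831207 0.23570189 0.27957095] [-1.41557704e+01 -6.10623156e-02  1.67277108e+02]
46 median px 0.32 p80 1.01 pose mm,deg,z [492.43 300.03] -103.13 0.0
[0.4925 0.2997 0.1208] [-179.99    0.   -102.73]
[{"x":-0.00,"y":0.00,"z":0.69,"rz":0.00},{"x":-0.00,"y":0.00,"z":0.69,"rz":0.00},{"x":-0.00,"y":0.00,"z":0.69,"rz":0.00},{"x":-0.00,"y":0.00,"z":0.69,"rz":0.00},{"x":-0.00,"y":0.00,"z":0.69,"rz":0.00},{"x":-0.00,"y":0.00,"z":0.69,"rz":0.00}]
```

play_rows --motion '[{"x":0,"y":0,"z":0.75,"rx":0,"ry":0,"rz":0},{"x":0,"y":0,"z":0.75,"rx":0,"ry":0,"rz":0},{"x":0,"y":0,"z":0.75,"rx":0,"ry":0,"rz":0},{"x":0,"y":0,"z":0.75,"rx":0,"ry":0,"rz":0},{"x":0,"y":0,"z":0.7,"rx":0,"ry":0,"rz":0},{"x":0,"y":0,"z":0.4,"rx":0,"ry":0,"rz":0},{"x":0,"y":0,"z":0,"rx":0,"ry":0,"rz":0},{"x":0,"y":0,"z":0,"rx":0,"ry":0,"rz":0}]'

```text
clock: 7.45
tool_pos: [0.493, 0.2999, 0.0188]
orientation: [-180.0, 0.0, -102.8]
force: [0.8, -0.3, 0.3]
opening: 0.0878
gripper_force: 0.0
```

play_rows --motion '[{"x":0,"y":0,"z":0,"rx":0,"ry":0,"rz":0},{"x":0,"y":0,"z":0,"rx":0,"ry":0,"rz":0},{"x":0,"y":0,"z":0,"rx":0,"ry":0,"rz":0},{"x":0,"y":0,"z":0,"rx":0,"ry":0,"rz":0},{"x":0,"y":0,"z":0,"rx":0,"ry":0,"rz":0},{"x":0,"y":0,"z":0,"rx":0,"ry":0,"rz":0},{"x":0,"y":0,"z":0,"rx":0,"ry":0,"rz":0},{"x":0,"y":0,"z":0,"rx":0,"ry":0,"rz":0}]' --fingers -1

```text
clock: 8.45
tool_pos: [0.4925, 0.2996, 0.0181]
orientation: [180.0, -0.0, -102.8]
force: [-0.5, 1.0, 1.4]
opening: 0.046
gripper_force: 30.0
```

play_rows --motion '[{"x":0,"y":0,"z":-0.3,"rx":0,"ry":0,"rz":0},{"x":0,"y":0,"z":-0.6,"rx":0,"ry":0,"rz":0},{"x":0,"y":0,"z":-0.7,"rx":0,"ry":0,"rz":0},{"x":0,"y":0,"z":-0.7,"rx":0,"ry":0,"rz":0},{"x":0,"y":0,"z":-0.7,"rx":0,"ry":0,"rz":0},{"x":0,"y":0,"z":0,"rx":0,"ry":0,"rz":0}]'

```text
clock: 9.2
tool_pos: [0.4934, 0.3005, 0.0953]
orientation: [-179.9, 0.2, -102.8]
force: [-0.0, 0.5, -3.4]
opening: 0.0458
gripper_force: 30.0
```

```bash
python3 plan.py .506 .115 .09 -83.65 12
```

```text
[0.4934 0.3005 0.0953] [-179.89    0.19 -102.77]
[{"x":0.59,"y":-0.18,"z":0.02,"rz":-0.40},{"x":0.60,"y":-0.16,"z":0.02,"rz":-0.40},{"x":0.60,"y":-0.14,"z":0.02,"rz":-0.40},{"x":0.61,"y":-0.13,"z":0.02,"rz":-0.40},{"x":0.61,"y":-0.11,"z":0.02,"rz":-0.40},{"x":0.61,"y":-0.09,"z":0.02,"rz":-0.40},{"x":0.62,"y":-0.08,"z":0.02,"rz":-0.40},{"x":0.62,"y":-0.06,"z":0.02,"rz":-0.40},{"x":0.62,"y":-0.04,"z":0.02,"rz":-0.40},{"x":0.62,"y":-0.02,"z":0.02,"rz":-0.40},{"x":0.62,"y":-0.01,"z":0.02,"rz":-0.40},{"x":0.62,"y":0.01,"z":0.02,"rz":-0.40}]
```

play_rows --motion '[{"x":0.59,"y":-0.18,"z":0.02,"rx":0,"ry":0,"rz":-0.4},{"x":0.6,"y":-0.16,"z":0.02,"rx":0,"ry":0,"rz":-0.4},{"x":0.6,"y":-0.14,"z":0.02,"rx":0,"ry":0,"rz":-0.4},{"x":0.61,"y":-0.13,"z":0.02,"rx":0,"ry":0,"rz":-0.4},{"x":0.61,"y":-0.11,"z":0.02,"rx":0,"ry":0,"rz":-0.4},{"x":0.61,"y":-0.09,"z":0.02,"rx":0,"ry":0,"rz":-0.4},{"x":0.62,"y":-0.08,"z":0.02,"rx":0,"ry":0,"rz":-0.4},{"x":0.62,"y":-0.06,"z":0.02,"rx":0,"ry":0,"rz":-0.4},{"x":0.62,"y":-0.04,"z":0.02,"rx":0,"ry":0,"rz":-0.4},{"x":0.62,"y":-0.02,"z":0.02,"rx":0,"ry":0,"rz":-0.4},{"x":0.62,"y":-0.01,"z":0.02,"rx":0,"ry":0,"rz":-0.4},{"x":0.62,"y":0.01,"z":0.02,"rx":0,"ry":0,"rz":-0.4},{"x":0,"y":0,"z":0,"rx":0,"ry":0,"rz":0},{"x":0,"y":0,"z":0,"rx":0,"ry":0,"rz":0}]'

```text
clock: 10.95
tool_pos: [0.5051, 0.1141, 0.0869]
orientation: [180.0, 0.0, -83.6]
force: [0.3, 0.2, -1.5]
opening: 0.0458
gripper_force: 30.0
```

```bash
python3 snap.py w6; python3 - <<'E'
from fit import *
import pickle
fit(['w6'],JIG+BRD,[.5143,.0405,np.radians(-83.65),0],searches=(6,4,3),freez=False)
fit(['w6'],JIG,[.5143,.0405,np.radians(-83.65),0],searches=(6,4,3),freez=False)
c,o,im=pickle.load(open('w6.pkl','rb')); t=o['tool_pos']
fit(['w6'],CAR,[t[0],t[1],np.radians(o['orientation'][2]),t[2]-.018],searches=(6,4,3),freez=False)
cv2.imwrite('pics/m2.png',cv2.resize(im[:260,180:460],None,fx=2.25,fy=2.25,interpolation=cv2.INTER_CUBIC))
E
```

```text
10.95 [0.5051 0.1141 0.0869] [180.     0.   -83.62] [ 0.3  0.2 -1.5] 0.045797584430044634 [0.51290784 0.04864077 0.24589585] [-1.42005030e+01 -9.38622528e-02 -1.73652557e+02]
146 median px 0.26 p80 0.98 pose mm,deg,z [514.39  42.49] -83.62 0.0
105 median px 0.23 p80 0.47 pose mm,deg,z [514.55  42.56] -83.75 0.0
41 median px 0.26 p80 0.74 pose mm,deg,z [505.14 114.52] -83.73 68.92
```

View pics/m2.png

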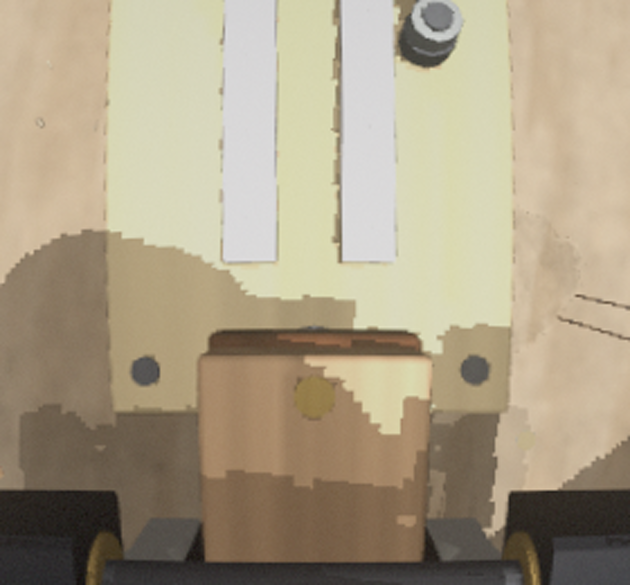

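The view shows the carriage front at row 350 of the crop, centred at about column 315. The lips are at columns 222–277 and 342–395, with the mouth at row 262. The carriage is nearly aligned, about 1.4 mm to the left of the track centre by the fit.

play_rows --motion '[{"x":0,"y":-0.05,"z":0.4,"rx":0,"ry":0,"rz":0},{"x":0,"y":0,"z":0.5,"rx":0,"ry":0,"rz":0},{"x":0,"y":0,"z":0.5,"rx":0,"ry":0,"rz":0},{"x":0,"y":0,"z":0.4,"rx":0,"ry":0,"rz":0},{"x":0,"y":0,"z":0.1,"rx":0,"ry":0,"rz":0},{"x":0,"y":0,"z":0,"rx":0,"ry":0,"rz":0},{"x":0,"y":0,"z":0,"rx":0,"ry":0,"rz":0}]'

```text
clock: 11.88
tool_pos: [0.5067, 0.1143, 0.0399]
orientation: [-180.0, 0.0, -83.6]
force: [-0.3, -1.3, -2.8]
opening: 0.0459
gripper_force: 30.0
```

```bash
cat > jp.py <<'E'
from h import *
from plant import ctrl
o=ctrl.get_obs(); d=o['tool_pos']-[.5145,.0422,0]; a=np.radians(-83.65); c,s=np.cos(a),np.sin(a)
print(o['clock'],'jig xyz mm',(1e3*np.array([c*d[0]+s*d[1],-s*d[0]+c*d[1],d[2]])).round(2),'rpy',o['orientation'].round(2),'F jig',np.round([c*o['force'][0]+s*o['force'][1],-s*o['force'][0]+c*o['force'][1],o['force'][2]],1),o['opening'])
E
python3 jp.py
```

```text
11.875 jig xyz mm [-72.49   0.19  39.94] rpy [-1.7996e+02  2.0000e-02 -8.3570e+01] F jig [ 1.2 -0.4 -2.8] 0.04593241647706898
```

play_rows --motion '[{"x":0,"y":0,"z":0.12,"rx":0,"ry":0,"rz":0},{"x":0,"y":0,"z":0,"rx":0,"ry":0,"rz":0},{"x":0,"y":0,"z":0,"rx":0,"ry":0,"rz":0}]'

```text
clock: 12.25
tool_pos: [0.5064, 0.1141, 0.0366]
orientation: [-180.0, 0.0, -83.6]
force: [-0.2, -0.6, -2.8]
opening: 0.0461
gripper_force: 30.0
```

```bash
python3 jp.py
```

```text
12.25 jig xyz mm [-72.37  -0.13  36.64] rpy [-179.99    0.    -83.58] F jig [ 0.6 -0.2 -2.8] 0.04610847042150177
```

play_rows --motion '[{"x":0.2,"y":0,"z":0,"rx":0,"ry":0,"rz":0},{"x":0.2,"y":0,"z":0,"rx":0,"ry":0,"rz":0},{"x":0.2,"y":0,"z":0,"rx":0,"ry":0,"rz":0},{"x":0.2,"y":0,"z":0,"rx":0,"ry":0,"rz":0},{"x":0.2,"y":0,"z":0,"rx":0,"ry":0,"rz":0},{"x":0.2,"y":0,"z":0,"rx":0,"ry":0,"rz":0},{"x":0,"y":0,"z":0,"rx":0,"ry":0,"rz":0}]'

```text
clock: 13.12
tool_pos: [0.5097, 0.0839, 0.0365]
orientation: [180.0, -0.0, -83.6]
force: [0.3, 0.1, -2.1]
opening: 0.0458
gripper_force: 30.0
```

```bash
python3 jp.py
```

```text
13.125 jig xyz mm [-42.    -0.16  36.55] rpy [180.    -0.   -83.61] F jig [-0.   0.3 -2.1] 0.045761037584791366
```

play_rows --motion '[{"x":0.3,"y":0,"z":0,"rx":0,"ry":0,"rz":0},{"x":0.4,"y":0,"z":0,"rx":0,"ry":0,"rz":0},{"x":0.4,"y":0,"z":0,"rx":0,"ry":0,"rz":0},{"x":0.4,"y":0,"z":0,"rx":0,"ry":0,"rz":0},{"x":0.4,"y":0,"z":0,"rx":0,"ry":0,"rz":0},{"x":0,"y":0,"z":0,"rx":0,"ry":0,"rz":0}]'

```text
clock: 13.88
tool_pos: [0.515, 0.0363, 0.0365]
orientation: [180.0, -0.0, -83.6]
force: [-0.6, -0.0, -2.4]
opening: 0.0455
gripper_force: 30.0
```

```bash
python3 jp.py
```

```text
13.875 jig xyz mm [ 5.95 -0.18 36.53] rpy [179.99  -0.   -83.65] F jig [-0.  -0.6 -2.4] 0.04547763494681925
```

play_rows --motion '[{"x":0.3,"y":0,"z":0,"rx":0,"ry":0,"rz":0},{"x":0.4,"y":0,"z":0,"rx":0,"ry":0,"rz":0},{"x":0.4,"y":0,"z":0,"rx":0,"ry":0,"rz":0},{"x":0.3,"y":0,"z":0,"rx":0,"ry":0,"rz":0},{"x":0,"y":0,"z":0,"rx":0,"ry":0,"rz":0}]'

```text
clock: 14.5
tool_pos: [0.519, 0.0017, 0.0365]
orientation: [-180.0, 0.0, -83.6]
force: [-0.1, -0.4, -1.9]
opening: 0.0459
gripper_force: 30.0
```

play_rows --motion '[{"x":0,"y":0,"z":0,"rx":0,"ry":0,"rz":0},{"x":0,"y":0,"z":0,"rx":0,"ry":0,"rz":0},{"x":0,"y":0,"z":0,"rx":0,"ry":0,"rz":0},{"x":0,"y":0,"z":0,"rx":0,"ry":0,"rz":0},{"x":0,"y":0,"z":0,"rx":0,"ry":0,"rz":0}]' --fingers 0.6

```text
clock: 15.12
tool_pos: [0.519, 0.0024, 0.0366]
orientation: [-180.0, -0.0, -83.6]
force: [-0.6, -0.1, 0.7]
opening: 0.0702
gripper_force: 0.0
```

```bash
python3 jp.py
```

```text
15.125 jig xyz mm [4.004e+01 2.000e-02 3.660e+01] rpy [-180.     -0.    -83.57] F jig [ 0.  -0.6  0.7] 0.07018130728897914
```

play_rows --motion '[{"x":0,"y":0,"z":-0.6,"rx":0,"ry":0,"rz":0},{"x":0,"y":0,"z":-0.8,"rx":0,"ry":0,"rz":0},{"x":0,"y":0,"z":-0.6,"rx":0,"ry":0,"rz":0},{"x":-0.8,"y":0,"z":0,"rx":0,"ry":0,"rz":0},{"x":-0.8,"y":0,"z":0,"rx":0,"ry":0,"rz":0},{"x":-0.8,"y":0,"z":0,"rx":0,"ry":0,"rz":0},{"x":-0.8,"y":0,"z":0,"rx":0,"ry":0,"rz":0},{"x":0,"y":0,"z":0,"rx":0,"ry":0,"rz":0}]' --fingers 0.6

```text
clock: 16.12
tool_pos: [0.5102, 0.0828, 0.0873]
orientation: [-179.9, 0.0, -83.5]
force: [-1.2, -0.1, -0.2]
opening: 0.0704
gripper_force: 0.0
```

play_rows --motion '[{"x":0,"y":0,"z":0.3,"rx":0,"ry":0,"rz":0},{"x":0,"y":0,"z":0.5,"rx":0,"ry":0,"rz":0},{"x":0,"y":0,"z":0.5,"rx":0,"ry":0,"rz":0},{"x":0,"y":0,"z":0.16,"rx":0,"ry":0,"rz":0},{"x":0,"y":0,"z":0,"rx":0,"ry":0,"rz":0},{"x":0,"y":0,"z":0,"rx":0,"ry":0,"rz":0},{"x":0,"y":0,"z":0,"rx":0,"ry":0,"rz":0},{"x":0,"y":0,"z":0,"rx":0,"ry":0,"rz":0},{"x":0,"y":0,"z":0,"rx":0,"ry":0,"rz":0},{"x":0,"y":0,"z":0,"rx":0,"ry":0,"rz":0}]' --fingers -1

```text
clock: 17.38
tool_pos: [0.51, 0.0818, 0.0501]
orientation: [-180.0, 0.0, -83.6]
force: [-0.4, 0.5, -0.4]
opening: 0.0003
gripper_force: 0.0
```

```bash
python3 jp.py; python3 snap.py w7; python3 - <<'E'
from fit import *
fit(['w7'],CAR,[.5145+.040*.1106,.0422-.04*.9939,np.radians(-83.65),.018],searches=(6,4,3),freez=False)
E
```

```text
17.375 jig xyz mm [-39.9   -0.1   50.13] rpy [-179.99    0.    -83.57] F jig [-0.5 -0.3 -0.4] 0.0003348844588955069
17.375 [0.51   0.0818 0.0501] [-179.99    0.    -83.57] [-0.4  0.5 -0.4] 0.0003348844588955069 [0.51785002 0.01634269 0.20911322] [-1.42033573e+01 -8.09548770e-02 -1.73608211e+02]
58 median px 0.25 p80 0.75 pose mm,deg,z [519.12   1.93] -83.94 18.0
```

play_rows --motion '[{"x":0.3,"y":0,"z":0,"rx":0,"ry":0,"rz":0},{"x":0.2,"y":0,"z":0,"rx":0,"ry":0,"rz":0},{"x":0.1,"y":0,"z":0,"rx":0,"ry":0,"rz":0},{"x":0.1,"y":0,"z":0,"rx":0,"ry":0,"rz":0},{"x":0.2,"y":0,"z":0,"rx":0,"ry":0,"rz":0},{"x":0.2,"y":0,"z":0,"rx":0,"ry":0,"rz":0},{"x":0.2,"y":0,"z":0,"rx":0,"ry":0,"rz":0}]'

```text
clock: 18.3
tool_pos: [0.5138, 0.0494, 0.0501]
orientation: [-180.0, 0.0, -83.6]
force: [-0.7, 8.7, 0.9]
opening: 0.0005
gripper_force: 4.8
```

```bash
python3 jp.py
```

```text
18.3 jig xyz mm [-7.21  0.1  50.08] rpy [-1.7998e+02  1.0000e-02 -8.3580e+01] F jig [-8.7  0.2  0.9] 0.0005491004900135283
```

play_rows --motion '[{"x":0.2,"y":0,"z":0,"rx":0,"ry":0,"rz":0},{"x":0.2,"y":0,"z":0,"rx":0,"ry":0,"rz":0},{"x":0.2,"y":0,"z":0,"rx":0,"ry":0,"rz":0},{"x":0.2,"y":0,"z":0,"rx":0,"ry":0,"rz":0}]'

```text
clock: 18.8
tool_pos: [0.517, 0.0307, 0.0505]
orientation: [-179.9, 0.1, -83.6]
force: [-0.3, 7.4, 1.5]
opening: -0.0001
gripper_force: 3.9
```

```bash
python3 jp.py
```

```text
18.8 jig xyz mm [11.72  1.23 50.55] rpy [-1.7985e+02  9.0000e-02 -8.3550e+01] F jig [-7.4  0.5  1.5] -0.00012851841626483433
```

play_rows --motion '[{"x":0.2,"y":0,"z":0,"rx":0,"ry":0,"rz":0},{"x":0.25,"y":0,"z":0,"rx":0,"ry":0,"rz":0},{"x":0.25,"y":0,"z":0,"rx":0,"ry":0,"rz":0},{"x":0.25,"y":0,"z":0,"rx":0,"ry":0,"rz":0},{"x":0.25,"y":0,"z":0,"rx":0,"ry":0,"rz":0},{"x":0.25,"y":0,"z":0,"rx":0,"ry":0,"rz":0},{"x":0.25,"y":0,"z":0,"rx":0,"ry":0,"rz":0},{"x":0.25,"y":0,"z":0,"rx":0,"ry":0,"rz":0},{"x":0.25,"y":0,"z":0,"rx":0,"ry":0,"rz":0},{"x":0.25,"y":0,"z":0,"rx":0,"ry":0,"rz":0},{"x":0.25,"y":0,"z":0,"rx":0,"ry":0,"rz":0}]'

```text
clock: 20.18
tool_pos: [0.5248, -0.0367, 0.0505]
orientation: [-179.8, 0.1, -83.6]
force: [1.0, 6.9, 0.2]
opening: 0.0003
gripper_force: 3.3
```

```bash
python3 jp.py
```

```text
20.175 jig xyz mm [79.59  1.51 50.54] rpy [-1.7983e+02  6.0000e-02 -8.3560e+01] F jig [-6.8  1.7  0.2] 0.0003019802602972661
```

play_rows --motion '[{"x":0.25,"y":0.03,"z":0,"rx":0,"ry":0,"rz":0},{"x":0.25,"y":0,"z":0,"rx":0,"ry":0,"rz":0},{"x":0.25,"y":0,"z":0,"rx":0,"ry":0,"rz":0},{"x":0.25,"y":0,"z":0,"rx":0,"ry":0,"rz":0},{"x":0.2,"y":0,"z":0,"rx":0,"ry":0,"rz":0},{"x":0.12,"y":0,"z":0,"rx":0,"ry":0,"rz":0},{"x":0.08,"y":0,"z":0,"rx":0,"ry":0,"rz":0}]'

```text
clock: 21.05
tool_pos: [0.5283, -0.0719, 0.0507]
orientation: [-179.8, 0.0, -83.6]
force: [2.6, 4.6, -0.1]
opening: 0.0006
gripper_force: 1.7
```

```bash
python3 jp.py
```

```text
21.05 jig xyz mm [114.95   1.05  50.66] rpy [-1.7981e+02  3.0000e-02 -8.3560e+01] F jig [-4.3  3.1 -0.1] 0.0006428608397026713
```

play_rows --motion '[{"x":0.08,"y":0,"z":0,"rx":0,"ry":0,"rz":0},{"x":0.08,"y":0,"z":0,"rx":0,"ry":0,"rz":0},{"x":0.08,"y":0,"z":0,"rx":0,"ry":0,"rz":0}]'

```text
clock: 21.42
tool_pos: [0.5268, -0.0784, 0.05]
orientation: [180.0, 0.0, -83.6]
force: [-2.6, 10.6, 5.4]
opening: 0.0005
gripper_force: 5.9
```

```bash
python3 jp.py
```

```text
21.425 jig xyz mm [121.26  -1.11  50.01] rpy [ 1.7996e+02  1.0000e-02 -8.3590e+01] F jig [-10.8  -1.4   5.4] 0.00048036750029425214
```

play_rows --motion '[{"x":0.05,"y":0,"z":0,"rx":0,"ry":0,"rz":0},{"x":0.05,"y":0,"z":0,"rx":0,"ry":0,"rz":0}]'

```text
clock: 21.68
tool_pos: [0.5269, -0.0786, 0.0501]
orientation: [180.0, 0.2, -83.6]
force: [-7.1, 25.2, 9.9]
opening: 0.0004
gripper_force: 12.9
```

```bash
python3 jp.py
```

```text
21.675 jig xyz mm [121.48  -1.03  50.07] rpy [ 1.800e+02  1.700e-01 -8.362e+01] F jig [-25.8  -4.3   9.9] 0.00037913756879801226
```

play_rows --motion '[{"x":-0.4,"y":0,"z":0,"rx":0,"ry":0,"rz":0},{"x":-0.6,"y":0,"z":-0.2,"rx":0,"ry":0,"rz":0},{"x":-0.7,"y":0,"z":-0.7,"rx":0,"ry":0,"rz":0},{"x":-0.8,"y":0,"z":-0.8,"rx":0,"ry":0,"rz":0},{"x":-0.8,"y":0,"z":-0.8,"rx":0,"ry":0,"rz":0},{"x":0,"y":0,"z":0,"rx":0,"ry":0,"rz":0},{"x":0,"y":0,"z":0,"rx":0,"ry":0,"rz":0}]'

```text
clock: 22.55
tool_pos: [0.5178, 0.0012, 0.1123]
orientation: [180.0, -0.0, -83.6]
force: [0.6, -0.3, -1.0]
opening: 0.0006
gripper_force: 0.0
```

```bash
python3 jp.py; python3 snap.py w8; python3 - <<'E'
import pickle
from fit import *
c,o,im=pickle.load(open('w8.pkl','rb'))
Q=[.5145,.0422,np.radians(-83.65),0]
im=im.copy()
for n,P in dict(rollertop=(.1195,-.028,.0435),sledtailL=(.130,.023,.0455),sledtailR=(.130,-.023,.0455),stop=(.24,0,.06),mouth=(0,.01,.03)).items(): print(n,proj(c,pose(Q,P),True).round(1))
cv2.imwrite('pics/m3.png',cv2.resize(im[0:260,200:440],None,fx=2.3,fy=2.3,interpolation=cv2.INTER_CUBIC))
E
```

```text
22.55 jig xyz mm [ 41.13  -1.28 112.25] rpy [ 1.7996e+02 -1.0000e-02 -8.3560e+01] F jig [ 0.3  0.6 -1. ] 0.0006358971248398259
22.55 [0.5178 0.0012 0.1123] [ 1.7996e+02 -1.0000e-02 -8.3560e+01] [ 0.6 -0.3 -1. ] 0.0006358971248398259 [ 0.52574515 -0.06428587  0.2712218 ] [-1.41924198e+01 -1.26045538e-01 -1.73592420e+02]
rollertop [355.6 107.9]
sledtailL [285.2  93.3]
sledtailR [349.1  93.3]
stop [317.3 -49.7]
mouth [305.4 253.6]
```

View pics/m3.png

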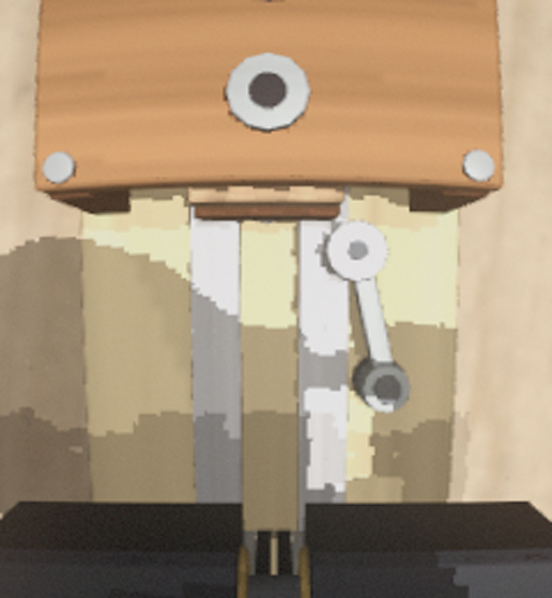

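The roller centre is at (357,250) in the crop, and the rest position predicts (358,248). It reaches in behind the carriage tail, whose edge is at row ~215 where 214 was predicted. The carriage is home, the catch has snapped in, and the gripper is clear.

```bash
python3 -c "
from plant import workorder; print(workorder.close_job())"
```

```text
the job is handed in; nothing more can be done
None
```

The carriage is loaded and pushed home against the end stop, the roller has snapped in behind its tail, and the gripper is clear; I handed the job in at about 23 s of the 56 s allowed.

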